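Show a set ring to the bench microscope

TASK

The little battery lamp beside the bench microscope has been knocked over: first stand it back up on its base, about where it fell. Then take the wooden ring clamp out of the tray by its wood, keeping your fingers off the gold ring, and hold it up to the microscope so that the ring's blue stone is 7 cm straight out from the middle of the lens and looks squarely into it, with the clamp in line with the barrel. Finish while still holding it there, motionless, without bumping the microscope and leaving the black clamp, bottle, jar and steel block where they are.

Things in the scene. Friction and masses are not known exactly. Their poses are not given: they have to be found in the camera images.
- lamp: Fallen cordless lamp, 0.32 kg, mass centre at z = 30 mm. Origin: centre of its underside; z runs up the lamp. Dark base 64 x 64 x 14 mm, brass neck 18 dia to z = 38, white tube 28 dia, brass cap to the top at z = 165. Lies on the base's local -x edge and the cap's rim, sloping 7 degrees down to the cap, which points along world -x within 35 degrees. Lightly gripped, the tube pivots in the fingers.
- clamp: The wanted part: loose beech ring clamp with two brown bands, about 0.08 kg, lying in the tray; one rigid piece with its ring. Origin: underside centre at its waist; x runs along it from the wedge end to the ring, z up. Wood from x = -60 to +60 mm, wedge out to -78; 22 mm thick (z 0 to 22), 26 wide (y) at the waist (x -32 to +32), 21 to 24 at the ends. Balances within 5 mm of the waist.
- ring: The gold ring held fixed in the jaws of the beech clamp, 21 mm outer dia, standing out from x = 60 to 74 mm, with the blue stone out to x = 80. Same origin and axes as clamp. Not to be touched by the fingers.
- stone (a point): Centre of the front face of the blue stone (10 mm wide): 80 mm ahead of the clamp's origin along its x and 11 mm above its underside. The stone looks along the clamp's +x.
- tray: Fixed dark wooden tray with a grey-blue floor, outside 260 (x) x 250 (y) x 22 mm high, walls 6 mm. Origin: centre of its underside on the bench; floor 6 mm above the bench. The two clamps lie in it about 110 mm apart, along its x within about 20 degrees, ring ends to +x, in either order.
- microscope: Fixed inspection microscope on a stand; origin on the bench straight below the barrel's tilt hinge, which is 270 mm up; its front (-x) faces the robot. Dark base plate 12 mm high, x -25 to +125, y -48 to +72; column 16 mm dia at x = 88, y = 32, 304 mm high, with a flat arm along y = 32 from there to the hinge. Do not bump it.
- barrel: Black microscope barrel, 34 mm dia, 112 mm long, slung on the stand's stiff tilt hinge. Origin: on the hinge and the barrel's axis; x runs back along the optical axis, so it looks along -x, towards the robot and 20 to 37 degrees downward (different each time). Lens face at x = -60, tail at x = +52.
- lens (a point): Centre of the lens face at the front end of the barrel (in a white light ring 34 mm dia).
- focus (a point): The point in empty air 70 mm straight out from the lens along the barrel's axis, where the front of the stone must be; 185 to 230 mm above the bench. The line from here to lens is the direction in which the stone must look.
- black_clamp: Bystander in the tray: loose black ring clamp with steel bands and a plain gold signet ring, same shape, size and axes as clamp.
- bottle: Bystander: clear bottle with blue cap and label, 60 mm dia, 155 mm high, standing; origin under its centre.
- jar: Bystander: amber jar with white cap, 48 mm dia, 55 mm high, standing; origin under its centre.
- block: Bystander: flat steel bench block 60 x 60 x 20 mm lying on the bench on the robot's side of the microscope; origin under its centre.
Things that resemble listed ones, but are neither listed nor needed, are in the scene too. What is shaped like the lamp but orange is not meant.

How it is judged:
By the outcome, as a careful person would: the job done as asked, in the order asked, and still so for the second after the job is handed in, while the arm keeps its last pose, push and grip.
It also fails if it takes over 64 s, if anything falls off the work surface, if the arm or the gripper's body presses on something with over 40 N, if the wrist force passes 120 N, or if a joint passes its speed limit or range.

ROBOT

A 6-joint arm with a two-finger parallel gripper is mounted at the origin on the work surface. World frame = base frame: x ahead of the robot, y to its left, z up, the work surface at z = 0. Lengths are in mm, angles in rad, forces in N, time in s.
With the tool pointing down it reaches from about 425 to 950 mm from the base axis. Payload 14.7 kg.
Tool frame: the origin (TCP) lies on the mounting face of the last link; the fingertips stand 173 mm ahead of it and the grasp point (between the pads) lies robot.grip_point_offset ahead of it (robot.grip_point_offset is the distance from the TCP to the grasp point, in mm); z points along the fingers, y is the line along which they close (so a half turn about z gives the same grasp; the last joint's range is limited). The gripper opens to 85 mm and grips with 20 to 120 N. Pads are 22 mm wide; open, the fingers measure 114 mm over their backs; the gripper's body (76 mm by 85 mm) begins 54 mm behind the grasp point. The pads swing forward as they close: fully open they stand 13 mm farther back than shut.
Start: joints at [1.177, 0.48, 1.596, -0, 1.065, -0.047], TCP at [220.905, 611.306, 404.697] pointing down, gripper open.
Joint ranges: [-2.75, 2.75], [-0.82, 2.05], [0.23, 2.67], [-1.56, 4.7], [0.09, 2.69], [-2.92, 2.92]. Speed limits (rad/s): [1.89, 1.89, 2.39, 3.01, 3.01, 3.01].

INTERFACE

Orientations are given as a 3x3 rotation matrix whose columns are the frame's x, y, z axes.
In Python, from bench import get_state, imaging, robot gives the robot as it stands.
- The arm moves only by the tool play_rows, never from a script. Its argument "increments" is one flat list of numbers, 6 for each row, row after row: the shift along the tool's x, y, z each as a share of 0.02 m, from -1 to 1, then the turn, a rotation vector about the tool's x, y, z each as a share of 0.15 rad, from -1 to 1. In form: [tx, ty, tz, ax, ay, az, tx, ty, tz, ax, ay, az, ...]. A call has 1 to 20 rows; each row shifts and turns the commanded pose from where the row before left it, along the tool's axes as they then stand; what a row does not reach is not made up. A row lasts 1/10 s, in which the tool goes at most 50 mm and 8.59 degrees, less where a joint would pass 70% of its speed; a pose out of reach is approached as far as the arm can. A call with a number of a shift or a turn outside -1 to 1 is refused whole. A call with a gripper value outside its range is refused whole. "fingers" is the opening, from 0 (shut) to 1 (fully open), set as the call begins (left out, the last holds). The fingers move at their own pace and stop on an object; "newtons" is the grip in N (left out, the last holds). Time passes only in rows, so rows that do not move let the fingers close. It gives the time, the measured TCP pose, the force, the opening and the grip force at its end, in the units of the state.
- get_state(): the state, without advancing time (a new reading comes with each control period).
- imaging.camera(name): name is "side" or "top" or "wrist"; returns (picture, depth): 480x640x3 uint8, red, green, blue; 480x640 float32, mm along the optical axis (not along the pixel's ray), 0 where there is no reading.
- imaging.camera_info(name): a dict with "mtx" (3x3 intrinsics, pixels), "T" (4x4, takes a point from camera to world coordinates). Camera axes: x right, y down, z forward; pixel columns grow to the right and rows downward; lengths in mm; the calibration is good to about 2 mm. A picture is of the moment at which its call begins: read the wrist's pose just before it. camera_info takes no time and is no camera call; for the wrist camera it gives the pose at the moment of the call.
- robot.finish_job(): hands the job in; it is judged then, once.
The state is a dict: "t": time; "joint_pos": joint angles; "joint_velocities": joint speeds; "joint_torque": joint torques, N m; "ee_pos": TCP position; "tcp_rot": TCP orientation; "wrist_force": force on the tool from outside, world axes, zero at the start; "ft_torque": the same for the moment, N m; "grip_width": opening from 0.0 (shut) to 1.0 (fully open); "grasp_force": force on a finger pad.
Only numpy, scipy, OpenCV 4.12 (cv2) and the standard library are available. Lean on these libraries where they do the work, as an engineer would, in place of code of your own. Each camera call takes 0.05 s, during which the arm holds its last target. There are 200 camera calls.

## Working session

There is one attempt and no reset: what is moved stays moved. The work goes in short steps, Python scripts to look and compute and a tool call to move; the robot and the scene stay as the last step left them, time stands still between calls to the robot, and variables do not carry over. Pictures are saved under pics/ and viewed, at most 10 in all, crops included, and the job is handed in when it is done.

Besides the shell and the picture viewer there is one more tool, called after "Emit:" as name(argument=value, ...) on one line, values as JSON. play_rows: Moves the arm, as the interface text tells. Shift numbers are shares of 0.02 m and turn numbers shares of 0.15 rad, none past 1 either way. Its arguments: {"type":"object","properties":{"increments":{"type":"array"},"fingers":{"type":"number"},"newtons":{"type":"number"}},"required":["increments"]}

```bash
ls; mkdir -p pics; python3 - <<'E'
from bench import get_state, imaging, robot
import numpy as np, cv2
np.set_printoptions(precision=3,suppress=True)
print(robot.grip_point_offset); s=get_state(); print(s)
for n in ["side","top"]:
    p,d=imaging.camera(n); i=imaging.camera_info(n)
    np.savez(f"{n}0.npz",p=p,d=d,mtx=i["mtx"],T=i["T"])
    cv2.imwrite(f"pics/{n}0.png",p[:,:,::-1]); print(n,i["mtx"],i["T"])
E
```

```text
pics
154.70000000000002
{'t': 0.0, 'joint_pos': array([ 1.177,  0.481,  1.597,  0.   ,  1.065, -0.047]), 'joint_velocities': array([ 0.001, -0.   , -0.001, -0.001,  0.003, -0.001]), 'joint_torque': array([ -0.002, -95.064, -43.018,  -0.   ,   0.012,   0.   ]), 'ee_pos': array([220.818, 611.144, 404.078]), 'tcp_rot': array([[-0.94 ,  0.34 , -0.001],
       [ 0.34 ,  0.94 , -0.001],
       [ 0.   , -0.001, -1.   ]]), 'wrist_force': array([0.402, 0.931, 0.262]), 'ft_torque': array([ 0.06 ,  0.004, -0.051]), 'grasp_force': 0.0, 'grip_width': 1.0003714325718702}
side [[595.37    0.    331.553]
 [  0.    595.37  238.474]
 [  0.      0.      1.   ]] [[   0.75    -0.416    0.514 -120.059]
 [  -0.661   -0.472    0.583 -653.721]
 [   0.      -0.777   -0.629  927.092]
 [   0.       0.       0.       1.   ]]
top [[566.597   0.    318.692]
 [  0.    566.597 240.735]
 [  0.      0.      1.   ]] [[  -0.014   -0.994    0.108  361.734]
 [  -1.       0.012   -0.019   72.596]
 [   0.018   -0.108   -0.994 1322.34 ]
 [   0.       0.       0.       1.   ]]
```

View pics/side0.png

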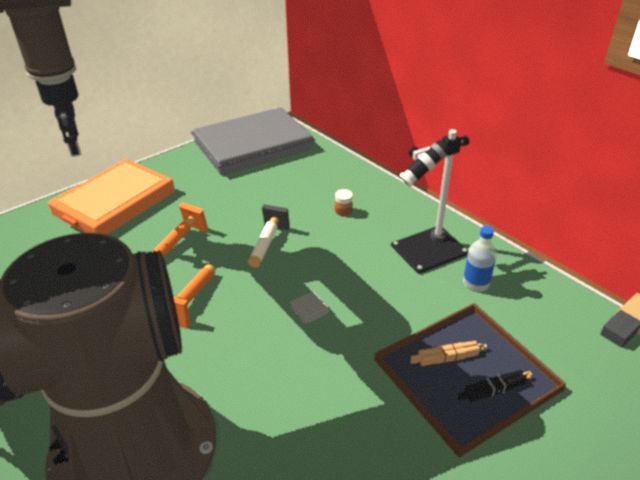

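View pics/top0.png

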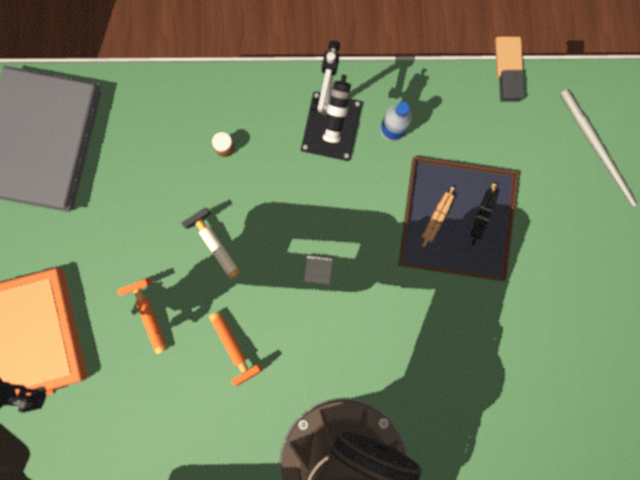

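The side picture shows the white lamp at (268,235), the orange decoys at (185,230) and (195,297), the barrel from its lens at (408,178) to its tail at (462,142), the beech clamp at (450,353) and the black clamp at (497,385). In the top picture the lamp's base is at (197,217) and its cap at (235,273). The beech clamp is at (440,215) with its ring at (452,190), and the barrel is at (338,110). Next I'll measure these from depth points.

```bash
cat > h.py <<'E'
import numpy as np, cv2
np.set_printoptions(precision=3,suppress=True)
def load(n): return np.load(n+".npz")
def cloud(f):
    h,w=f["d"].shape; u,v=np.meshgrid(np.arange(w),np.arange(h)); d=f["d"].astype(float)
    K=f["mtx"]; c=np.stack([(u-K[0,2])/K[0,0]*d,(v-K[1,2])/K[1,1]*d,d],-1)
    P=c@f["T"][:3,:3].T+f["T"][:3,3]; P[d==0]=np.nan; return P
def proj(f,X):
    T=np.linalg.inv(f["T"]); c=T[:3,:3]@np.asarray(X,float)+T[:3,3]; return (f["mtx"]@(c/c[2]))[:2]
def ray(f,uv,z):
    r=f["T"][:3,:3]@np.linalg.solve(f["mtx"],[uv[0],uv[1],1.]); o=f["T"][:3,3]; return o+r*(z-o[2])/r[2]
def hsv(f): return cv2.cvtColor(f["p"],cv2.COLOR_RGB2HSV)
E
python3 - <<'E'
from h import *
from scipy.optimize import least_squares
for n in ["side0","top0"]:
    f=load(n);P=cloud(f);H=hsv(f)
    px={"side0":dict(lens=(408,178),tail=(460,142),hinge=(435,158),bench=(300,350),trayfl=(480,420),lampbase=(277,214),lamptube=(266,240),cap=(256,260),beech=(450,353),black=(497,385),block=(310,305)),
        "top0":dict(lens=(331,138),tail=(343,84),bench=(270,280),trayfl=(470,250),lampbase=(197,217),tube=(214,243),cap=(233,270),beech=(438,215),black=(485,212),block=(318,270))}[n]
    for k,(u,v) in px.items(): print(n,k,P[v,u],f["p"][v,u])
    win={"side0":((395,480),(125,195)),"top0":((320,355),(70,150))}[n]
    m=np.zeros(P.shape[:2],bool);m[win[1][0]:win[1][1],win[0][0]:win[0][1]]=1
    Q=P[m&(P[...,2]>150)&(P[...,2]<345)]; print(len(Q),np.nanmin(Q,0),np.nanmax(Q,0))
    # lamp: height>6 in window
    win={"side0":((245,295),(200,270)),"top0":((180,245),(205,282))}[n]
    m=np.zeros(P.shape[:2],bool);m[win[1][0]:win[1][1],win[0][0]:win[0][1]]=1
    mm=m&(P[...,2]>8); Q=P[mm]; print("lamp",len(Q),np.nanmin(Q,0),np.nanmax(Q,0))
    L=m&(H[...,2]>120)&(H[...,1]<70); Q=P[L]; Q=Q[~np.isnan(Q[:,0])]; c=Q.mean(0);_,s,V=np.linalg.svd(Q-c); print("white tube",len(Q),c,V[0])
    # beech
    win={"side0":((405,495),(335,370)),"top0":((415,465),(180,250))}[n]
    m=np.zeros(P.shape[:2],bool);m[win[1][0]:win[1][1],win[0][0]:win[0][1]]=1
    L=m&(H[...,0]<25)&(H[...,1]>70)&(H[...,2]>80); v,u=np.nonzero(L)
    R=np.array([ray(f,q,26) for q in zip(u,v)]); c=R.mean(0);_,s,V=np.linalg.svd(R-c); a=V[0]*np.sign(V[0][0]); t=(R-c)@a; print("beech",len(R),c,a,t.min(),t.max(), 'depth z',np.nanmedian(P[L][:,2]))
E
```

```text
side0 lens [679.599  15.61  252.723] [239 231 209]
side0 tail [833.313   9.491 281.525] [43 42 38]
side0 hinge [736.271  -3.309 286.35 ] [35 33 32]
side0 bench [352.451 -22.273   3.168] [140 192 136]
side0 trayfl [ 490.216 -362.339    6.682] [38 42 44]
side0 lampbase [556.613 316.866  52.646] [46 45 46]
side0 lamptube [487.294 270.386  35.891] [157 150 129]
side0 cap [433.921 238.113  24.865] [139 105  58]
side0 beech [ 552.648 -237.736   28.975] [243 192 122]
side0 black [nan nan nan] [24 21 19]
side0 block [436.587  46.893  21.752] [99 96 89]
1710 [670.737 -12.354 150.455] [867.947  69.096 312.685]
lamp 1049 [421.202 231.231   8.058] [595.047 446.101  71.144]
white tube 519 [499.266 289.408  31.287] [-0.747 -0.664  0.043]
beech 1117 [ 552.068 -232.485   26.   ] [ 0.891 -0.453 -0.   ] -77.91191656732353 81.03606204164196 depth z 26.7279656469301
top0 lens [676.937  25.189 254.532] [254 251 236]
top0 tail [762.931   3.715 310.446] [41 39 40]
top0 bench [414.393 161.556  -0.716] [60 80 54]
top0 trayfl [ 477.704 -306.395    9.573] [39 43 47]
top0 lampbase [555.511 320.591  58.348] [94 94 90]
top0 tube [498.73  285.948  35.767] [252 246 227]
top0 cap [437.175 243.794  27.446] [139 116  88]
top0 beech [ 559.011 -230.902   24.307] [211 152 101]
top0 black [ 564.166 -339.77    28.47 ] [18 18 19]
top0 block [435.119  49.813  18.553] [104 102  91]
1441 [672.012 -10.515 150.568] [821.433  46.166 312.814]
lamp 1017 [421.489 231.69    8.504] [583.153 355.527  68.566]
white tube 707 [493.856 289.879  28.633] [-0.794 -0.608  0.015]
beech 689 [ 557.313 -231.231   26.   ] [ 0.875 -0.484  0.   ] -80.09192481556731 76.59516847088344 depth z 25.074201855986757
```

```bash
python3 - <<'E'
from h import *
from scipy.optimize import least_squares
A={}
for n,win in [("side0",((395,480),(125,195))),("top0",((320,355),(70,150)))]:
    f=load(n);P=cloud(f)
    m=np.zeros(P.shape[:2],bool);m[win[1][0]:win[1][1],win[0][0]:win[0][1]]=1
    A[n]=P[m&(P[...,2]>200)&(P[...,2]<345)]
def fit(Q,p0):
    def dist(p,Q):
        d=np.array([1,p[2],p[3]]);d/=np.linalg.norm(d);c=np.array([720,p[0],p[1]]);r=Q-c;return np.linalg.norm(r-np.outer(r@d,d),axis=1)-17,d,c
    p=p0
    for thr in (15,8,5,5):
        k=np.abs(dist(p,Q)[0])<thr; p=least_squares(lambda p:dist(p,Q[k])[0],p,loss="soft_l1",f_scale=2).x
    e,d,c=dist(p,Q);k=np.abs(e)<5; t=(Q[k]-c)@d; return p,d,c,k.sum(),t,np.std(e[k]),Q[k]
for n,Q in [*A.items(),("both",np.vstack(list(A.values())))]:
    p,d,c,k,t,s,_=fit(Q,[14,275,-.2,.6]); print(n,len(Q),k,s,d,np.degrees(np.arcsin(d[2])),np.degrees(np.arctan2(d[1],d[0])),c,np.percentile(t,[0,1,99,100]),"lens",c+d*np.percentile(t,.5),"tail",c+d*np.percentile(t,99.5))
# microscope base corner pixels / yaw from base plate: dark region points z~12
for n in ["top0"]:
    f=load(n);P=cloud(f);H=hsv(f)
    m=np.zeros(P.shape[:2],np.uint8);m[85:165,295:370]=1
    L=(m>0)&(H[...,2]<60)&(P[...,2]<30)&(P[...,2]>6)
    v,u=np.nonzero(L);R=np.array([ray(f,q,12)[:2] for q in zip(u,v)]).astype(np.float32);print("base",cv2.minAreaRect(R))
f=load("top0")
c=f["p"][120:290,180:530,::-1]
cv2.imwrite("pics/crop1.png",np.hstack([cv2.resize(f["p"][170:260,395:515,::-1],None,fx=5,fy=5,interpolation=cv2.INTER_CUBIC)]))
E
```

```text
side0 1584 859 2.097190495562371 [ 0.812 -0.196  0.55 ] 33.36284094514125 -13.542904650134806 [720.     17.166 264.606] [-46.77  -46.149  63.391  65.201] lens [682.265  26.256 239.048] tail [772.029   4.634 299.844]
top0 1408 1037 1.919723284961535 [ 0.813 -0.185  0.552] 33.4754897055191 -12.823580397112693 [720.     16.108 261.829] [-47.993 -46.404  63.944  64.577] lens [681.867  24.788 235.968] tail [772.287   4.206 297.289]
both 2992 1885 2.122402211309092 [ 0.811 -0.189  0.553] 33.589306826092844 -13.094961622756516 [720.     16.455 262.752] [-48.437 -45.809  63.757  66.529] lens [682.03   25.287 236.862] tail [772.419   4.262 298.494]
base ((779.290771484375, 12.73724365234375), (115.4689712524414, 146.11819458007812), 77.22409057617188)
```

View pics/crop1.png

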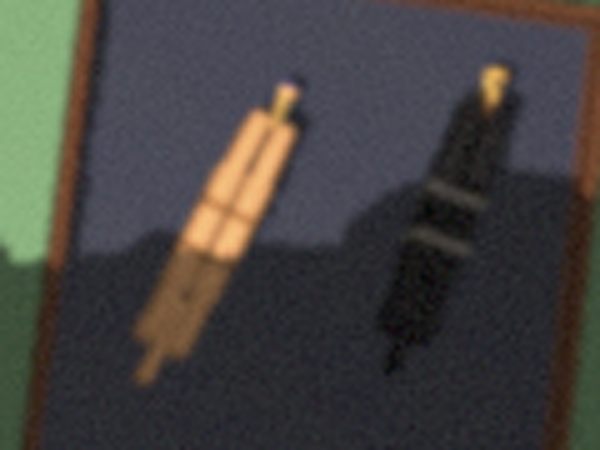

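The crop shows the beech clamp with brown bands: wedge end at (145,375), ring and stone at (287,92). It fits the description. The black clamp with steel bands, at (440,215), is the bystander. The barrel fit also agrees with the given sizes: hinge at z = 270, length 111 mm, pitch 33.4°.

Next I'll measure the lamp accurately.

```bash
cat >> h.py <<'E'
from scipy.spatial.transform import Rotation as Ro
HINGE=np.array([730.5,14.1,270.]);YAW=np.radians(-13.0);PIT=np.radians(33.45)
D=np.array([np.cos(PIT)*np.cos(YAW),np.cos(PIT)*np.sin(YAW),np.sin(PIT)]);LENS=HINGE-60*D;FOCUS=LENS-70*D
def delta(R0,p0,R1,p1):
    "straight shift in tool axes (units of 20 mm) and rotvec in tool axes (units .15 rad)"
    return R0.T@(np.asarray(p1)-p0)/20, Ro.from_matrix(R0.T@R1).as_rotvec()/.15
def down(yaw_y):
    "tool pointing down, y axis at heading yaw_y (rad)"
    y=np.array([np.cos(yaw_y),np.sin(yaw_y),0]);z=np.array([0,0,-1.]);return np.stack([np.cross(y,z),y,z],1)
E
python3 - <<'E'
from h import *
from bench import get_state
from scipy.optimize import least_squares
s7,c7=np.sin(np.radians(7)),np.cos(np.radians(7))
Qs=[]
for n,win in [("side0",((245,295),(200,270))),("top0",((180,245),(205,282)))]:
    f=load(n);P=cloud(f);H=hsv(f);m=np.zeros(P.shape[:2],bool);m[win[1][0]:win[1][1],win[0][0]:win[0][1]]=1
    Q=P[m&(P[...,2]>18)&(P[...,2]<70)];Q=Q[(Q[:,0]<535)];Qs.append(Q)
Qs.append(np.vstack(Qs))
def dist(p,Q):
    d=np.array([np.cos(p[2])*c7,np.sin(p[2])*c7,-s7]);r=Q-np.array([p[0],p[1],31.8]);return np.linalg.norm(r-np.outer(r@d,d),axis=1)-14,r@d,d
for Q in Qs:
    # p: point on axis where height is 31.8 = underside centre
    p=np.array([570,330,np.radians(-147)])
    for thr in (12,6,4):
        k=np.abs(dist(p,Q)[0])<thr;p=least_squares(lambda p:dist(p,Q[k])[0],p,loss="soft_l1").x
    e,t,d=dist(p,Q);k=abs(e)<4;print(p,np.degrees(p[2]),k.sum(),np.std(e[k]),"t range",np.percentile(t[k],[1,99]),"g115",np.array([p[0],p[1],31.8])+115*d)
    b=np.array([p[0],p[1],31.8])
f=load("top0");print("base px",proj(f,b),"cap px",proj(f,b+165*d))
s=get_state()
G=b+115*d
for yy in (p[2]+np.pi/2,p[2]-np.pi/2):
    R=down(yy);print(np.degrees(yy),delta(s["tcp_rot"],s["ee_pos"],R,[G[0],G[1],23+154.7+100]))
E
```

```text
[542.907 317.147  -2.571] -147.287839758306 458 1.6550757476118905 t range [ 11.755 138.045] g115 [446.868 255.462  17.785]
[559.001 328.715  -2.562] -146.79200634833467 624 1.7443334462643414 t range [ 32.43  157.392] g115 [463.5   266.201  17.785]
[551.943 323.617  -2.564] -146.90855175387853 1041 1.754748040800132 t range [ 23.045 149.103] g115 [456.314 261.298  17.785]
base px [197.926 220.288] cap px [238.059 280.067]
-56.90855175387852 (array([-17.019, -12.443,   6.334]), array([-0.004,  0.008, 14.782]))
-236.90855175387856 (array([-17.019, -12.443,   6.334]), array([-0.007, -0.004, -6.162]))
```

Emit:
play_rows(increments=[0, 0, 0.9, 0, 0, -0.88, 0, 0, 0.9, 0, 0, -0.88, 0, 0, 0.9, 0, 0, -0.88, 0, 0, 0.9, 0, 0, -0.88, 0, 0, 0.9, 0, 0, -0.88, 0, 0, 0.9, 0, 0, -0.88, 0, 0, 0.9, 0, 0, -0.88, -0.04, -0.96, 0, 0, 0, 0, -0.04, -0.96, 0, 0, 0, 0, -0.04, -0.96, 0, 0, 0, 0, -0.04, -0.96, 0, 0, 0, 0, -0.04, -0.96, 0, 0, 0, 0, -0.04, -0.96, 0, 0, 0, 0, -0.04, -0.96, 0, 0, 0, 0, -0.04, -0.96, 0, 0, 0, 0, -0.04, -0.96, 0, 0, 0, 0, -0.04, -0.96, 0, 0, 0, 0, -0.04, -0.96, 0, 0, 0, 0, -0.04, -0.96, 0, 0, 0, 0, -0.04, -0.96, 0, 0, 0, 0], fingers=1)

```text
t: 2.1
ee_pos: [366.7, 406.3, 278.9]
tcp_rot: [[-0.838, -0.545, 0.0], [-0.545, 0.838, 0.0], [-0.0, 0.0, -1.0]]
wrist_force: [-0.4, -0.3, -0.6]
grip_width: 1.002
grasp_force: 0.0
```

Emit:
play_rows(increments=[-0.04, -0.96, 0, 0, 0, 0, -0.04, -0.96, 0, 0, 0, 0, -0.04, -0.96, 0, 0, 0, 0, -0.04, -0.96, 0, 0, 0, 0, -0.04, -0.96, 0, 0, 0, 0, -0.04, -0.96, 0, 0, 0, 0, -0.04, -0.96, 0, 0, 0, 0, -0.04, -0.96, 0, 0, 0, 0, -0.04, -0.91, 0, 0, 0, 0, 0, 0, 0, 0, 0, 0, 0, 0, 0, 0, 0, 0], fingers=0.6)

```text
t: 3.2
ee_pos: [465.7, 267.0, 278.9]
tcp_rot: [[-0.839, -0.544, 0.0], [-0.544, 0.839, 0.0], [-0.0, 0.0, -1.0]]
wrist_force: [-0.7, -0.4, 0.0]
grip_width: 0.598
grasp_force: 0.0
```

```bash
cat >> h.py <<'E'
def grab(name,tag):
    from bench import imaging,get_state
    s=get_state();i=imaging.camera_info(name);p,d=imaging.camera(name)
    np.savez(tag+".npz",p=p,d=d,mtx=i["mtx"],T=i["T"],ee=s["ee_pos"],R=s["tcp_rot"]);cv2.imwrite(f"pics/{tag}.png",p[:,:,::-1]);return load(tag)
E
python3 - <<'E'
from h import *
from bench import get_state
f=grab("wrist","w1");s=get_state()
print(s["t"],s["ee_pos"],s["tcp_rot"],s["joint_pos"]);print(f["mtx"],f["T"])
P=cloud(f);H=hsv(f)
E
```

```text
3.25 [465.464 267.504 278.809] [[-0.838 -0.545 -0.   ]
 [-0.545  0.838  0.   ]
 [-0.     0.    -1.   ]] [ 0.465  0.492  1.971  0.     0.679 -1.682]
[[361.994   0.    314.351]
 [  0.    361.994 238.754]
 [  0.      0.      1.   ]] [[ -0.545   0.804   0.239 405.394]
 [  0.838   0.522   0.155 227.044]
 [ -0.      0.285  -0.959 247.594]
 [  0.      0.      0.      1.   ]]
```

View pics/w1.png

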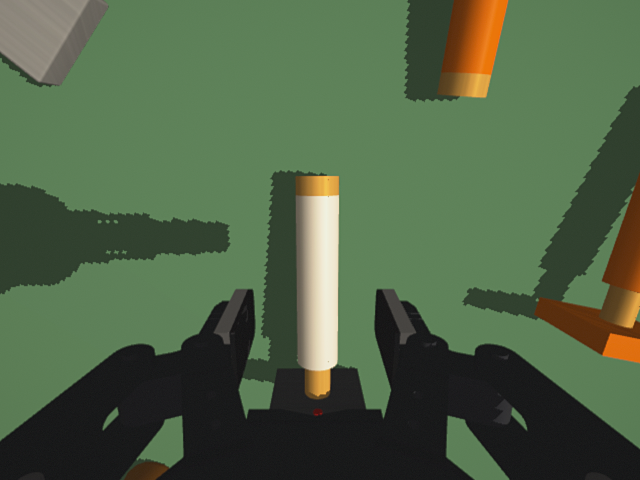

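The wrist picture shows the lamp centred between the pads: cap end at (317,177), cap/tube joint at (317,195), tube/neck joint at (317,368), base at (317,390). I'll place the axial point from the depth.

```bash
python3 - <<'E'
from h import *
f=load("w1");P=cloud(f)
for v in (180,190,200,260,320,362,372,385):
    print(v,P[v,317],((P[v,317]-f["ee"])@f["R"]))
print("edges",P[260,299],P[260,336])
E
```

```text
180 [428.193 243.733  27.812] [ 44.216   0.856 251.032]
190 [433.326 247.088  27.354] [ 38.084   0.876 251.491]
200 [438.195 250.251  29.33 ] [ 32.278   0.879 249.516]
260 [469.592 270.72   33.056] [ -5.203   0.959 245.796]
320 [502.444 292.124  38.394] [-44.413   1.033 240.466]
362 [527.095 308.196  41.285] [-73.842   1.096 237.58 ]
372 [535.242 313.537  38.61 ] [-83.583   1.141 240.256]
385 [543.902 319.19   38.706] [-93.924   1.169 240.162]
edges [477.998 262.309  26.247] [464.749 282.299  26.84 ]
```

Emit:
play_rows(increments=[0, 0.05, 1, 0, 0, 0, 0, 0, 1, 0, 0, 0, 0, 0, 1, 0, 0, 0, 0, 0, 1, 0, 0, 0, 0, 0, 0.6, 0, 0, 0, 0, 0, 0.3, 0, 0, 0, 0, 0, 0, 0, 0, 0], fingers=0.6)

```text
t: 3.95
ee_pos: [464.8, 268.8, 180.3]
tcp_rot: [[-0.838, -0.546, -0.001], [-0.546, 0.838, -0.0], [0.001, 0.0, -1.0]]
wrist_force: [-0.2, 0.8, -0.1]
grip_width: 0.604
grasp_force: 0.0
```

Emit:
play_rows(increments=[0, 0, 0, 0, 0, 0, 0, 0, 0, 0, 0, 0, 0, 0, 0, 0, 0, 0, 0, 0, 0, 0, 0, 0, 0, 0, 0, 0, 0, 0, 0, 0, 0, 0, 0, 0, 0, 0, 0, 0, 0, 0, 0, 0, 0, 0, 0, 0], fingers=0.2, newtons=20)

```text
t: 4.75
ee_pos: [465.3, 268.8, 181.3]
tcp_rot: [[-0.838, -0.546, 0.001], [-0.546, 0.838, 0.001], [-0.001, -0.0, -1.0]]
wrist_force: [-1.1, 2.2, 7.2]
grip_width: 0.317
grasp_force: 22.6
```

Emit:
play_rows(increments=[-0.1, 0, -0.41, 0, 0, 0, -0.1, 0, -0.41, 0, 0, 0, -0.1, 0, -0.4, 0, 0, 0, -0.19, 0, -0.38, 0, 0, 0, -0.19, 0, -0.38, 0, 0, 0, -0.19, 0, -0.38, 0, 0, 0, -0.26, 0, -0.34, 0, 0, 0, -0.26, 0, -0.34, 0, 0, 0, -0.26, 0, -0.34, 0, 0, 0, -0.33, 0, -0.27, 0, 0, 0, -0.33, 0, -0.27, 0, 0, 0, -0.33, 0, -0.27, 0, 0, 0])

```text
t: 5.95
ee_pos: [509.8, 297.8, 264.8]
tcp_rot: [[-0.838, -0.546, -0.0], [-0.546, 0.838, -0.0], [0.0, 0.0, -1.0]]
wrist_force: [-0.8, 0.0, -2.8]
grip_width: 0.316
grasp_force: 21.8
```

```bash
python3 - <<'E'
from h import *
a=grab("side","s1")["p"][120:320,200:400,::-1];b=grab("wrist","w2")["p"][:,:,::-1]
cv2.imwrite("pics/c2.png",np.hstack([cv2.resize(a,(400,400),interpolation=cv2.INTER_CUBIC),cv2.resize(b,(400,300))[:,:].copy() if 0 else cv2.copyMakeBorder(cv2.resize(b,(400,300)),0,100,0,0,cv2.BORDER_CONSTANT)]))
E
```

```text
(no output)
```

View pics/c2.png

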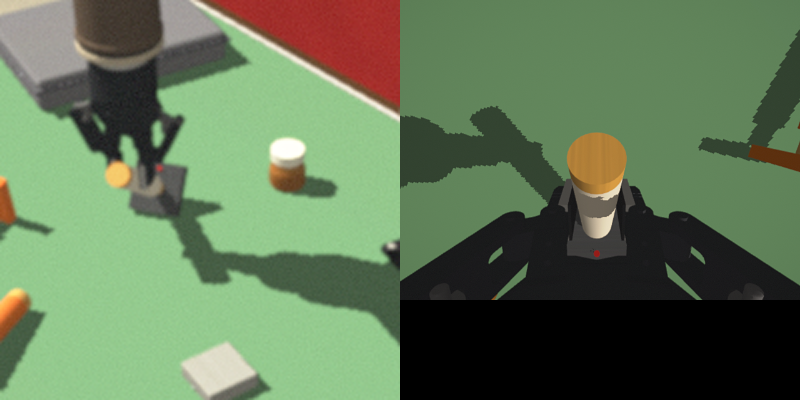

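The lamp has turned up about halfway. The cap is at (118,175) in the side crop and faces the wrist camera. I'll continue the arc.

Emit:
play_rows(increments=[-0.38, 0, -0.2, 0, 0, 0, -0.38, 0, -0.2, 0, 0, 0, -0.38, 0, -0.2, 0, 0, 0, -0.41, 0, -0.12, 0, 0, 0, -0.41, 0, -0.12, 0, 0, 0, -0.41, 0, -0.12, 0, 0, 0, -0.42, 0, -0.03, 0, 0, 0, -0.42, 0, -0.03, 0, 0, 0, -0.42, 0, -0.03, 0, 0, 0, -0.46, 0, 0.04, 0, 0, 0, -0.46, 0, 0.04, 0, 0, 0, -0.46, 0, 0.04, 0, 0, 0, 0, 0, 0, 0, 0, 0, 0, 0, 0, 0, 0, 0])

```text
t: 7.45
ee_pos: [593.2, 352.1, 282.8]
tcp_rot: [[-0.838, -0.546, -0.001], [-0.546, 0.838, -0.0], [0.001, 0.0, -1.0]]
wrist_force: [0.1, 0.0, -3.4]
grip_width: 0.317
grasp_force: 21.0
```

```bash
python3 - <<'E'
from h import *
a=grab("side","s2")["p"][120:320,200:400,::-1];b=grab("wrist","w3")["p"][:,:,::-1]
cv2.imwrite("pics/c3.png",np.hstack([cv2.resize(a,(400,400),interpolation=cv2.INTER_CUBIC),cv2.copyMakeBorder(cv2.resize(b,(400,300)),0,100,0,0,cv2.BORDER_CONSTANT)]))
E
```

```text
(no output)
```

View pics/c3.png

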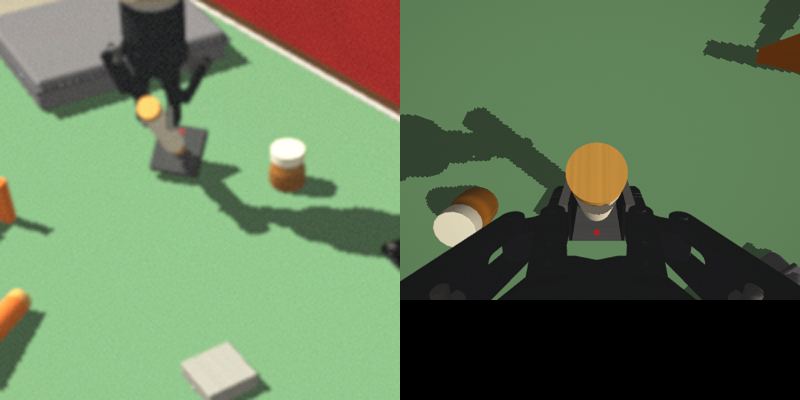

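```bash
cat >> h.py <<'E'
def captilt(f):
    P=cloud(f);H=hsv(f);L=(H[...,0]>8)&(H[...,0]<25)&(H[...,1]>110)&(H[...,2]>120)
    L[:150]=0;L[340:]=0;L[:,:240]=0;L[:,400:]=0
    L=cv2.erode(L.astype(np.uint8),np.ones((7,7)))>0
    X=(P[L]-f["ee"])@f["R"];X=X[~np.isnan(X[:,0])];c=np.median(X,0);X=X[np.linalg.norm(X-c,axis=1)<25]
    for _ in range(3):
        c=X.mean(0);n=np.linalg.svd(X-c)[2][2];n*=-np.sign(n[2]);e=(X-c)@n;X=X[abs(e)<2.5*e.std()+.5]
    return len(X),c,n,np.degrees(np.arctan2(n[0],-n[2])),c@np.eye(3),f["R"]@c+f["ee"]
E
python3 - <<'E'
from h import *
for n in("w2","w3"): print(*captilt(load(n)))
E
```

```text
5675 [ 37.778  -0.431 130.445] [ 0.733  0.003 -0.68 ] 47.14634931366309 [ 37.778  -0.431 130.445] [479.684 277.522 135.214]
6608 [ 33.368  -0.604 125.243] [ 0.608 -0.    -0.794] 37.421966824293534 [ 33.368  -0.604 125.243] [565.274 333.179 157.646]
```

Emit:
play_rows(increments=[0, 0, -0.3, 0, 0, 0, -0.663, 0, 0.027, 0, 0.544, 0, -0.663, 0, 0.027, 0, 0.544, 0, -0.663, 0, 0.027, 0, 0.544, 0, -0.663, 0, 0.027, 0, 0.544, 0, -0.663, 0, 0.027, 0, 0.544, 0, -0.663, 0, 0.027, 0, 0.544, 0, -0.663, 0, 0.027, 0, 0.544, 0, -0.663, 0, 0.027, 0, 0.544, 0, 0, 0, 0, 0, 0, 0, 0, 0, 0, 0, 0, 0])

```text
t: 8.65
ee_pos: [676.1, 406.0, 255.2]
tcp_rot: [[-0.667, -0.546, -0.508], [-0.434, 0.838, -0.331], [0.606, 0.0, -0.795]]
wrist_force: [-0.6, -0.6, -3.1]
grip_width: 0.315
grasp_force: 21.0
```

```bash
python3 - <<'E'
from h import *
f=grab("wrist","w4");r=captilt(f);print(*r);print("axis world",f["R"]@r[2]);print("underside centre",r[-1]-165*(f["R"]@r[2]))
g=grab("top","t4");P=cloud(g);print("jar",P[144,223],"px",proj(g,r[-1]))
E
```

```text
6559 [ 32.923  -0.72  125.078] [ 0.598 -0.002 -0.802] 36.71729221423209 [ 32.923  -0.72  125.078] [590.995 349.741 175.667]
axis world [0.01  0.004 1.   ]
underside centre [589.42  349.082  10.676]
jar [725.25  264.219  50.513] px [171.633 191.426]
```

Emit:
play_rows(increments=[-0.08, 0, 0.1, 0, 0, 0, -0.08, 0, 0.1, 0, 0, 0, -0.05, 0, 0.06, 0, 0, 0, -0.03, 0, 0.04, 0, 0, 0, 0, 0, 0, 0, 0, 0])

```text
t: 9.25
ee_pos: [676.2, 406.1, 247.8]
tcp_rot: [[-0.666, -0.546, -0.509], [-0.433, 0.838, -0.332], [0.608, 0.0, -0.794]]
wrist_force: [0.1, 1.0, -4.2]
grip_width: 0.318
grasp_force: 21.0
```

Not touching yet; I'll creep down.

Emit:
play_rows(increments=[-0.03, 0, 0.04, 0, 0, 0, -0.03, 0, 0.04, 0, 0, 0, 0, 0, 0, 0, 0, 0])

```text
t: 9.55
ee_pos: [676.1, 406.1, 245.7]
tcp_rot: [[-0.666, -0.546, -0.509], [-0.433, 0.838, -0.332], [0.608, 0.0, -0.794]]
wrist_force: [0.1, 0.3, -3.5]
grip_width: 0.318
grasp_force: 21.0
```

Emit:
play_rows(increments=[-0.02, 0, 0.03, 0, 0, 0, -0.02, 0, 0.03, 0, 0, 0, 0, 0, 0, 0, 0, 0])

```text
t: 9.85
ee_pos: [676.1, 406.0, 244.4]
tcp_rot: [[-0.666, -0.546, -0.509], [-0.433, 0.838, -0.332], [0.608, -0.0, -0.794]]
wrist_force: [-0.0, 0.5, -2.6]
grip_width: 0.313
grasp_force: 21.0
```

Emit:
play_rows(increments=[-0.02, 0, 0.03, 0, 0, 0, -0.02, 0, 0.03, 0, 0, 0, 0, 0, 0, 0, 0, 0])

```text
t: 10.15
ee_pos: [675.9, 405.9, 244.1]
tcp_rot: [[-0.665, -0.546, -0.509], [-0.433, 0.838, -0.332], [0.608, -0.0, -0.794]]
wrist_force: [-1.6, -0.9, 6.6]
grip_width: 0.319
grasp_force: 21.7
```

Emit:
play_rows(increments=[0, 0, 0, 0, 0, 0, 0, 0, 0, 0, 0, 0, 0, 0, 0, 0, 0, 0, 0, 0, 0, 0, 0, 0], fingers=0.7)

```text
t: 10.55
ee_pos: [676.1, 406.0, 243.1]
tcp_rot: [[-0.666, -0.546, -0.509], [-0.433, 0.838, -0.331], [0.607, -0.0, -0.794]]
wrist_force: [-0.4, -0.3, 0.0]
grip_width: 0.703
grasp_force: 0.0
```

Emit:
play_rows(increments=[0, 0, -0.3, 0, 0, 0, 0, 0, -0.6, 0, 0, 0, 0, 0, -0.9, 0, 0, 0, 0, 0, -1, 0, 0, 0, 0, 0, -1, 0, 0, 0, 0, 0, -1, 0, 0, 0, 0, 0, -1, 0, 0, 0])

```text
t: 11.25
ee_pos: [735.5, 444.7, 336.5]
tcp_rot: [[-0.666, -0.546, -0.509], [-0.434, 0.838, -0.331], [0.607, -0.0, -0.795]]
wrist_force: [0.4, -0.3, -1.9]
grip_width: 0.699
grasp_force: 0.0
```

```bash
python3 - <<'E'
from h import *
from bench import get_state
f=grab("wrist","w5");r=captilt(f);print(*r);print("axis world",f["R"]@r[2])
s=get_state();print(s["t"],s["ee_pos"],s["joint_pos"])
# clamp approach: yaw ~ -28, origin ~ (554,-231.5)
cy=np.radians(-28)
for yy in (cy+np.pi/2,cy-np.pi/2):
    print(np.degrees(yy),delta(s["tcp_rot"],s["ee_pos"],down(yy),[554,-231.5,320]))
print(delta(s["tcp_rot"],s["ee_pos"],down(np.radians(123.1)),[554,-231.5,320]))
E
```

```text
1167 [ 34.555  -0.351 242.77 ] [ 0.614  0.005 -0.79 ] 37.8470773057952 [ 34.555  -0.351 242.77 ] [589.137 349.013 164.531]
axis world [-0.009 -0.     1.   ]
11.3 [736.39  445.401 339.119] [ 0.517  1.13   0.537 -0.043  2.123 -1.641]
62.0 (array([ 20.218, -23.383,  16.554]), array([-2.305, -3.905,  6.845]))
-117.99999999999999 (array([ 20.218, -23.383,  16.554]), array([  4.465,  -2.636, -13.268]))
(array([ 20.218, -23.383,  16.554]), array([-0.   , -4.329, -0.003]))
```

Emit:
play_rows(increments=[0, 0, 0, 0, -0.866, 0, 0, 0, 0, 0, -0.866, 0, 0, 0, 0, 0, -0.866, 0, 0, 0, 0, 0, -0.866, 0, 0, 0, 0, 0, -0.866, 0, 0, 0, -0.2, 0, 0, 0.89, 0, 0, -0.2, 0, 0, 0.89, 0, 0, -0.2, 0, 0, 0.89, 0, 0, -0.2, 0, 0, 0.89, 0, 0, -0.2, 0, 0, 0.89, 0, 0, -0.2, 0, 0, 0.89, 0, 0, -0.2, 0, 0, 0.89, 0, 0, -0.2, 0, 0, 0.87, 0.75, -0.913, 0, 0, 0, 0, 0.75, -0.913, 0, 0, 0, 0, 0.75, -0.913, 0, 0, 0, 0, 0.75, -0.913, 0, 0, 0, 0, 0.75, -0.913, 0, 0, 0, 0, 0.75, -0.913, 0, 0, 0, 0, 0.75, -0.913, 0, 0, 0, 0])

```text
t: 13.3
ee_pos: [581.2, 380.2, 367.8]
tcp_rot: [[-0.883, 0.469, -0.003], [0.469, 0.883, -0.002], [0.002, -0.003, -1.0]]
wrist_force: [-1.1, -0.1, 0.0]
grip_width: 0.698
grasp_force: 0.0
```

Emit:
play_rows(increments=[0.75, -0.913, 0, 0, 0, 0, 0.75, -0.913, 0, 0, 0, 0, 0.75, -0.913, 0, 0, 0, 0, 0.75, -0.913, 0, 0, 0, 0, -0.504, -0.983, 0, 0, 0, 0, -0.504, -0.983, 0, 0, 0, 0, -0.504, -0.983, 0, 0, 0, 0, -0.504, -0.983, 0, 0, 0, 0, -0.504, -0.983, 0, 0, 0, 0, -0.504, -0.983, 0, 0, 0, 0, -0.504, -0.983, 0, 0, 0, 0, -0.504, -0.983, 0, 0, 0, 0, -0.504, -0.983, 0, 0, 0, 0, -0.504, -0.983, 0, 0, 0, 0, -0.504, -0.983, 0, 0, 0, 0, -0.504, -0.983, 0, 0, 0, 0, -0.504, -0.983, 0, 0, 0, 0, -0.504, -0.983, 0, 0, 0, 0, -0.504, -0.983, 0, 0, 0, 0, -0.504, -0.983, 0, 0, 0, 0])

```text
t: 15.3
ee_pos: [489.8, -9.9, 368.8]
tcp_rot: [[-0.883, 0.469, -0.002], [0.469, 0.883, -0.002], [0.001, -0.003, -1.0]]
wrist_force: [0.3, -0.7, -0.1]
grip_width: 0.699
grasp_force: 0.0
```

Emit:
play_rows(increments=[-0.504, -0.983, 0, 0, 0, 0, -0.504, -0.983, 0, 0, 0, 0, -0.504, -0.983, 0, 0, 0, 0, -0.93, -0.77, 0.4, 0, 0, 0, -0.93, -0.77, 0.4, 0, 0, 0, -0.93, -0.77, 0.4, 0, 0, 0, -0.93, -0.77, 0.4, 0, 0, 0, -0.93, -0.77, 0.4, 0, 0, 0, -0.93, -0.77, 0.4, 0, 0, 0, -0.93, -0.77, 0.4, 0, 0, 0, 0, 0, 0, 0, 0, 0, 0, 0, 0, 0, 0, 0], fingers=0.5)

```text
t: 16.5
ee_pos: [553.2, -231.7, 312.7]
tcp_rot: [[-0.883, 0.469, -0.003], [0.469, 0.883, -0.001], [0.002, -0.003, -1.0]]
wrist_force: [-0.2, 0.9, -0.7]
grip_width: 0.501
grasp_force: 0.0
```

```bash
python3 - <<'E'
from h import *
from bench import get_state
f=grab("wrist","w6");s=get_state();print(s["t"],s["ee_pos"],s["tcp_rot"],s["joint_pos"])
H=hsv(f);L=((H[...,0]>5)&(H[...,0]<25)&(H[...,1]>70)&(H[...,2]>90)).astype(np.uint8)
n,lab,st,ce=cv2.connectedComponentsWithStats(L)
for i in np.argsort(-st[1:,4])[:5]+1: print(st[i],ce[i])
E
```

```text
16.55 [ 553.205 -231.226  312.963] [[-0.883  0.469 -0.003]
 [ 0.469  0.883 -0.001]
 [ 0.002 -0.003 -1.   ]] [-0.446  0.516  1.8   -0.004  0.828 -1.526]
[ 302  129   38  199 3106] [319.175 235.435]
[ 365   33   90  319 2468] [408.056 185.942]
[ 288  362   88   41 1514] [332.311 381.857]
[183  41 216 144 827] [318.424  84.826]
[ 30 143  32  45 559] [ 44.955 162.726]
```

View pics/w6.png

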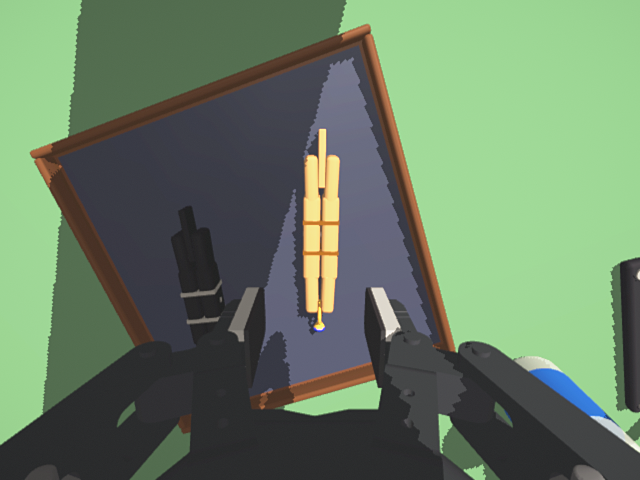

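The wrist picture shows the beech clamp: wedge tip at (322,129), bands at (321,222) and (320,253), stone at (319,327). The black clamp is clear of the left finger once lowered at the waist.

```bash
python3 - <<'E'
from h import *
f=load("w6");H=hsv(f);P=cloud(f)
L=((H[...,0]>5)&(H[...,0]<25)&(H[...,1]>70)&(H[...,2]>90)).astype(np.uint8);n,lab,st,ce=cv2.connectedComponentsWithStats(L)
k=lab==lab[235,312] if lab[235,312] else lab==lab[235,308]
v,u=np.nonzero(k);print(u.min(),u.max(),v.min(),v.max())
rows=range(170,305,5);pts=[]
for r in rows:
    c=np.nonzero(k[r])[0]; pts.append((ray(f,((c.min()+c.max())/2,r),28)))
pts=np.array(pts);Q=(pts-f["ee"])@f["R"];print("tool-frame centreline slope",np.polyfit(Q[:,0],Q[:,1],1),"rad")
for nm,(a,b,z) in dict(wedge=(322,129,17),b1=(321,222,28),b2=(320,253,28),stone=(319,329,17),jaw=(320,311,28)).items():
    X=ray(f,(a,b),z);print(nm,X,(X-f["ee"])@f["R"],P[b,a])
c1=np.nonzero(k[238])[0];print("waist width",ray(f,(c1.min(),238),28)-ray(f,(c1.max(),238),28))
E
```

```text
0 639 0 479
tool-frame centreline slope [-0.005  3.405] rad
wedge [ 489.858 -193.311   17.   ] [ 73.3     4.961 295.842] [ 489.851 -193.491   26.024]
b1 [ 546.323 -223.888   28.   ] [  9.116   4.443 284.695] [ 546.241 -223.852   28.365]
b2 [ 566.834 -235.474   28.   ] [-14.434   3.844 284.642] [ 566.88  -235.495   27.851]
stone [ 628.128 -268.433   17.   ] [-84.051   3.551 295.482] [ 626.403 -267.562   20.296]
jaw [ 608.836 -257.531   28.   ] [-61.874   4.088 284.532] [ 610.023 -258.118   25.476]
waist width [-218.339 -412.015    0.   ]
```

Emit:
play_rows(increments=[-0.17, 0.21, 0, 0, 0, -0.08, 0, 0, 1, 0, 0, 0, 0, 0, 1, 0, 0, 0, 0, 0, 1, 0, 0, 0, 0, 0, 1, 0, 0, 0, 0, 0, 1, 0, 0, 0, 0, 0, 0.8, 0, 0, 0, 0, 0, 0.5, 0, 0, 0, 0, 0, 0.1, 0, 0, 0, 0, 0, 0, 0, 0, 0])

```text
t: 17.55
ee_pos: [558.5, -229.7, 185.1]
tcp_rot: [[-0.889, 0.458, -0.003], [0.458, 0.889, -0.002], [0.002, -0.003, -1.0]]
wrist_force: [0.5, -0.4, -0.6]
grip_width: 0.497
grasp_force: 0.0
```

Emit:
play_rows(increments=[0, 0, 0.1, 0, 0, 0.15, 0, 0, 0, 0, 0, 0])

```text
t: 17.75
ee_pos: [558.5, -229.9, 183.5]
tcp_rot: [[-0.878, 0.479, -0.002], [0.479, 0.878, -0.002], [0.001, -0.003, -1.0]]
wrist_force: [-0.2, 0.1, -0.2]
grip_width: 0.498
grasp_force: 0.0
```

Emit:
play_rows(increments=[0, 0, 0, 0, 0, 0, 0, 0, 0, 0, 0, 0, 0, 0, 0, 0, 0, 0, 0, 0, 0, 0, 0, 0, 0, 0, 0, 0, 0, 0, 0, 0, 0, 0, 0, 0, 0, 0, 0, 0, 0, 0], fingers=0.1, newtons=60)

```text
t: 18.45
ee_pos: [558.5, -229.9, 183.6]
tcp_rot: [[-0.878, 0.478, -0.002], [0.478, 0.878, -0.002], [0.001, -0.003, -1.0]]
wrist_force: [-1.6, 0.2, 7.9]
grip_width: 0.289
grasp_force: 59.9
```

Emit:
play_rows(increments=[0, 0, -0.3, 0, 0, 0, 0, 0, -0.6, 0, 0, 0, 0, 0, -1, 0, 0, 0, 0, 0, -1, 0, 0, 0, 0, 0, -1, 0, 0, 0, 0, 0, -1, 0, 0, 0, 0, 0, -1, 0, 0, 0, 0, 0, -1, 0, 0, 0, 0, 0, -1, 0, 0, 0, 0, 0, -0.6, 0, 0, 0, 0, 0, 0, 0, 0, 0, 0, 0, 0, 0, 0, 0])

```text
t: 19.65
ee_pos: [558.6, -229.4, 352.8]
tcp_rot: [[-0.878, 0.478, -0.003], [0.478, 0.878, -0.002], [0.002, -0.003, -1.0]]
wrist_force: [-0.6, -0.5, -1.1]
grip_width: 0.292
grasp_force: 58.9
```

```bash
python3 - <<'E'
from h import *
from bench import get_state
f=grab("wrist","w7");s=get_state();print(s["t"],s["ee_pos"],s["wrist_force"],s["grasp_force"],s["grip_width"])
cv2.imwrite("pics/c7.png",cv2.resize(f["p"][200:440,200:440,::-1],None,fx=2.4,fy=2.4,interpolation=cv2.INTER_CUBIC))
E
```

```text
19.7 [ 558.506 -229.328  352.268] [-0.319 -0.99  -0.931] 58.931758403778076 0.28545693646114906
```

View pics/c7.png

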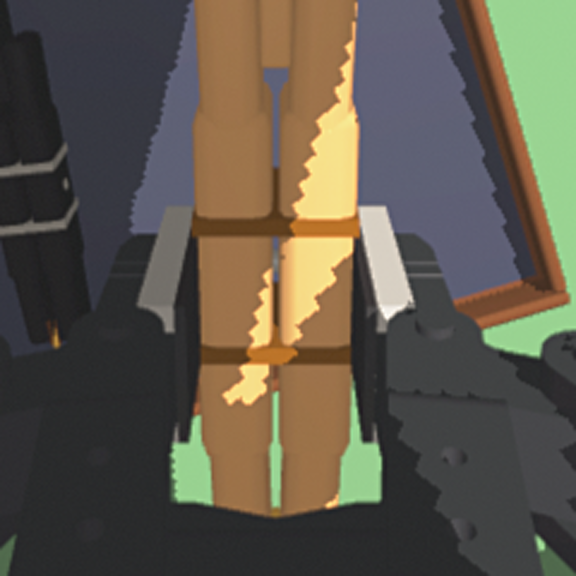

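The clamp is held squarely by its waist: bands at (275,225) and (275,355) in the crop, pads either side, ring untouched. Now the pose in the hand.

```bash
python3 - <<'E'
from h import *
from bench import get_state
f=load("w7");P=(cloud(f)-f["ee"])@f["R"]
# wood: points in tool frame
m=(abs(P[...,1])<16)&(P[...,2]>140)&(P[...,2]<190)
v,u=np.nonzero(m);Q=P[m];print(len(Q),v.min(),v.max(),Q[:,0].min(),Q[:,0].max())
X=Q[:,0]
b=[]
for x0 in range(-45,85,8):
    k=abs(X-x0)<4
    if k.sum()>20: b.append((x0,np.percentile(Q[k][:,2],10),(Q[k][:,1].min()+Q[k][:,1].max())/2,np.ptp(Q[k][:,1]),k.sum()))
b=np.array(b);print(b)
k=abs(b[:,0])<32;print("pitch",np.polyfit(b[k,0],b[k,1],1),"yaw",np.polyfit(b[k,0],b[k,2],1))
# brown bands rows: crop y 225,355 -> v
for r in (200+225/2.4,200+355/2.4): X=P[int(round(r)),int(200+250/2.4)];print(r,X,f["p"][int(round(r)),int(200+250/2.4)])
E
```

```text
17476 112 414 -56.24138902503686 77.91815283392026
[[ -45.     156.689   -0.32    21.755  120.   ]
 [ -37.     155.604   -0.283   22.615  748.   ]
 [ -29.     155.589   -0.26    25.403  862.   ]
 [ -21.     155.565   -0.31    25.895 1031.   ]
 [ -13.     155.108   -0.314   25.683 1069.   ]
 [  -5.     152.466   -0.326   24.945 1375.   ]
 [   3.     150.692   -0.373   24.951 1348.   ]
 [  11.     145.867    0.      31.981 2016.   ]
 [  19.     155.566   -0.319   25.744 1303.   ]
 [  27.     155.621   -0.275   26.045 1457.   ]
 [  35.     155.667   -0.345   24.207 1202.   ]
 [  43.     155.707   -0.385   24.181 1454.   ]
 [  51.     155.71    -0.347   24.49  1580.   ]
 [  59.     156.107   -0.43    24.324 1256.   ]
 [  67.     157.47    -0.386    4.487  334.   ]
 [  75.     157.491   -0.242    4.725  305.   ]]
pitch [ -0.044 153.266] yaw [ 0.001 -0.271]
293.75 [ 13.168  -4.284 155.568] [97 65 32]
347.9166666666667 [ -9.909  -4.448 155.37 ] [187 116  41]
```

```bash
cat >> h.py <<'E'
def target(back=0,off=np.array([-80,-.3,166.6])):
    y=np.array([-np.sin(YAW),np.cos(YAW),0]);R=np.stack([-D,y,np.cross(-D,y)],1);return R,FOCUS-back*D-R@off
E
python3 - <<'E'
from h import *
from bench import get_state
s=get_state();R0=s["tcp_rot"];p0=s["ee_pos"]
print("focus",FOCUS,"lens",LENS,"joints",s["joint_pos"])
R,p=target();Rw,pw=target(60);print(R,p,pw)
print("rot first",delta(R0,p0,R,p0)[1],"then shift in new frame to wp",R.T@(pw-p0)/20,"final",R.T@(p-pw)/20)
off=np.array([-80,-.3,166.6])
for t in np.linspace(0,1,6): q=p0+t*(pw-p0);print("stone",R@off+q,"tip",R@[0,0,173]+q)
E
```

```text
focus [624.812  38.5   198.343] lens [681.721  25.362 236.927] joints [-0.439  0.473  1.758 -0.004  0.914 -1.509]
[[-0.813  0.225  0.537]
 [ 0.188  0.974 -0.124]
 [-0.551  0.    -0.834]] [470.363  74.465 293.252] [421.584  85.727 260.179]
rot first [-0.545 -3.887 -1.753] then shift in new frame to wp [11.06  13.809 -1.788] final [-3. -0. -0.]
stone [ 712.955 -265.294  257.359] tip [ 651.421 -250.779  207.922]
stone [ 685.571 -202.283  238.941] tip [ 624.037 -187.768  189.504]
stone [ 658.186 -139.272  220.523] tip [ 596.653 -124.757  171.087]
stone [630.802 -76.261 202.106] tip [569.268 -61.746 152.669]
stone [603.418 -13.25  183.688] tip [541.884   1.265 134.251]
stone [576.033  49.761 165.27 ] tip [514.5    64.276 115.834]
```

Emit:
play_rows(increments=[0, 0, 0, -0.109, -0.777, -0.351, 0, 0, 0, -0.109, -0.777, -0.351, 0, 0, 0, -0.109, -0.777, -0.351, 0, 0, 0, -0.109, -0.777, -0.351, 0, 0, 0, -0.109, -0.779, -0.349, 0.598, 0.863, -0.112, 0, 0, 0, 0.598, 0.863, -0.112, 0, 0, 0, 0.598, 0.863, -0.112, 0, 0, 0, 0.598, 0.863, -0.112, 0, 0, 0, 0.598, 0.863, -0.112, 0, 0, 0, 0.598, 0.863, -0.112, 0, 0, 0, 0.598, 0.863, -0.112, 0, 0, 0, 0.598, 0.863, -0.112, 0, 0, 0, 0, 0, 0, 0, 0, 0])

```text
t: 21.1
ee_pos: [507.0, -73.0, 325.6]
tcp_rot: [[-0.843, 0.246, 0.478], [0.224, 0.969, -0.104], [-0.488, 0.02, -0.872]]
wrist_force: [0.3, 0.2, -1.1]
grip_width: 0.287
grasp_force: 59.1
```

```bash
python3 - <<'E'
from h import *
from bench import get_state
s=get_state();R,p=target(30);print(s["joint_pos"],s["ee_pos"],delta(s["tcp_rot"],s["ee_pos"],R,p))
E
```

```text
[-0.2    0.323  2.217 -0.076  0.092 -1.443] [506.975 -73.018 325.612] (array([ 5.481,  6.621, -0.118]), array([ 0.036, -0.489, -0.192]))
```

```bash
cat > kin.py <<'E'
from h import *
from scipy.optimize import least_squares
S=[([1.177,.481,1.597,0,1.065,-.047],[220.818,611.144,404.078]),([.465,.492,1.971,0,.679,-1.682],[465.464,267.504,278.809]),
([.517,1.13,.537,-.043,2.123,-1.641],[736.39,445.401,339.119]),([-.446,.516,1.8,-.004,.828,-1.526],[553.205,-231.226,312.963]),
([-.439,.473,1.758,-.004,.914,-1.509],[558.506,-229.328,352.268]),([-.2,.323,2.217,-.076,.092,-1.443],[506.975,-73.018,325.612])]
def rot(q): return Ro.from_euler("ZYZYZ",[q[0],q[1]+q[2],q[3],q[4],q[5]]).as_matrix()
def fk(q,k):
    P=q[1]+q[2];a,h,L1,L2,e,d6=k
    r=a+L1*np.sin(q[1])+L2*np.sin(P)+e*np.cos(P);z=h+L1*np.cos(q[1])+L2*np.cos(P)-e*np.sin(P)
    R=rot(q);return np.array([r*np.cos(q[0]),r*np.sin(q[0]),z])+d6*R[:,2],R
K=least_squares(lambda k:np.concatenate([fk(q,k)[0]-p for q,p in S]),[100,400,450,450,0,90]).x
lo=np.array([-2.75,-.82,.23,-1.56,.09,-2.92]);hi=np.array([2.75,2.05,2.67,4.7,2.69,2.92])
def ik(R,p,q0):
    def e(q): X,Rq=fk(q,K);return np.concatenate([(X-p)/100,Ro.from_matrix(Rq.T@R).as_rotvec()])
    r=least_squares(e,np.clip(q0,lo+.001,hi-.001),bounds=(lo,hi));return r.x,2*r.cost
if __name__=="__main__":
    print(K,max(np.abs(fk(q,K)[0]-p).max() for q,p in S));q=S[-1][0];print(rot(q))
    R0,_=target();off=np.array([-80,-.3,166.6])
    for half in (0,1):
      for ro in range(-90,91,15):
        R=Ro.from_rotvec(np.radians(ro)*D).as_matrix()@R0
        o=off.copy()
        if half: R=R@np.diag([-1,-1,1.]);o[:2]*=-1
        p=FOCUS-R@o
        best=min((ik(R,p,[.1,.3,2.2,j4,j5,j6]) for j4 in(-1.3,0,1.5,3.1) for j5 in (.2,.8) for j6 in(-2,0,2)),key=lambda t:t[1])
        print(half,ro,best[0],"%.5f"%best[1],p)
E
python3 kin.py
```

```text
Traceback (most recent call last):
  File "kin.py", line 11, in <module>
    K=least_squares(lambda k:np.concatenate([fk(q,k)[0]-p for q,p in S]),[100,400,450,450,0,90]).x
      ~~~~~~~~~~~~~^^^^^^^^^^^^^^^^^^^^^^^^^^^^^^^^^^^^^^^^^^^^^^^^^^^^^^^^^^^^^^^^^^^^^^^^^^^^^
  File "kin.py", line 11, in <lambda>
    K=least_squares(lambda k:np.concatenate([fk(q,k)[0]-p for q,p in S]),[100,400,450,450,0,90]).x
                                             ~~^^^^^
  File "kin.py", line 10, in fk
    R=rot(q);return np.array([r*np.cos(q[0]),r*np.sin(q[0]),z])+d6*R[:,2],R
  File "kin.py", line 6, in rot
    def rot(q): return Ro.from_euler("ZYZYZ",[q[0],q[1]+q[2],q[3],q[4],q[5]]).as_matrix()
                       ~~~~~~~~~~~~~^^^^^^^^^^^^^^^^^^^^^^^^^^^^^^^^^^^^^^^^^
  File "scipy/spatial/transform/_rotation.pyx", line 1413, in scipy.spatial.transform._rotation.Rotation.from_euler
ValueError: Expected axis specification to be a non-empty string of upto 3 characters, got ZYZYZ
```

```bash
sed -i 's/^def rot.*/def rot(q): return (Ro.from_euler("ZYZ",[q[0],q[1]+q[2],q[3]])*Ro.from_euler("YZ",[q[4],q[5]])).as_matrix()/' kin.py; python3 kin.py
```

```text
[ 23.396 309.611 571.275 431.171  32.365 176.12 ] 29.114080091967338
[[-0.246 -0.844  0.477]
 [-0.969  0.224 -0.104]
 [-0.019 -0.488 -0.873]]
0 -90 [ 0.546  1.159  1.43  -0.877  1.946  1.739] 0.00000 [597.412 215.808 153.996]
0 -75 [ 0.583  1.01   1.587 -0.888  1.698  1.746] 0.00000 [572.988 215.7   189.982]
0 -60 [ 0.598  0.855  1.751 -0.922  1.441  1.758] 0.00000 [547.664 204.54  223.532]
0 -45 [ 0.584  0.702  1.915 -0.989  1.172  1.778] 0.00000 [523.165 183.087 252.361]
0 -30 [ 0.53   0.559  2.072 -1.102  0.887  1.812] 0.00000 [501.161 152.805 274.503]
0 -15 [ 0.424  0.441  2.212 -1.307  0.579  1.896] 0.00000 [483.151 115.756 288.45 ]
0 0 [0.251 0.369 2.322 4.416 0.268 2.286] 0.00000 [470.363  74.465 293.252]
0 15 [ 0.023  0.37   2.386  2.672  0.266 -2.477] 0.00000 [463.669  31.747 288.58 ]
0 30 [-0.208  0.452  2.389  2.043  0.584 -2.103] 0.00000 [463.523  -9.488 274.754]
0 45 [-0.386  0.59   2.329  1.748  0.882 -2.05 ] 0.00000 [469.937 -46.429 252.715]
0 60 [-0.491  0.75   2.22   1.536  1.14  -2.033] 0.00000 [482.473 -76.56  223.966]
0 75 [-0.533  0.911  2.079  1.381  1.379 -2.01
[... 503 characters left out ...]
.33 ] 0.00000 [501.161 152.805 274.503]
1 -15 [ 0.424  0.441  2.212 -1.307  0.579 -1.246] 0.00000 [483.151 115.756 288.45 ]
1 0 [ 0.251  0.369  2.322  4.416  0.268 -0.856] 0.00000 [470.363  74.465 293.252]
1 15 [0.023 0.37  2.386 2.672 0.266 0.665] 0.00000 [463.669  31.747 288.58 ]
1 30 [-0.208  0.452  2.389  2.043  0.584  1.039] 0.00000 [463.523  -9.488 274.754]
1 45 [-0.386  0.59   2.329  1.748  0.882  1.092] 0.00000 [469.937 -46.429 252.715]
1 60 [-0.491  0.75   2.22   1.536  1.14   1.109] 0.00000 [482.473 -76.56  223.966]
1 75 [-0.533  0.911  2.079  1.381  1.379  1.123] 0.00000 [500.277 -97.825 190.465]
1 90 [-0.526  1.067  1.92   1.275  1.616  1.135] 0.00000 [ 522.136 -108.778  154.496]
```

```bash
sed -i -e 's/\[q\[4\],q\[5\]\]/[q[4],q[5]+np.pi\/2]/' -e 's/a,h,L1,L2,e,d6=k/a,h,L1,L2,e,d6,g=k/' -e 's/L1\*np.sin(q\[1\])/L1*np.sin(q[1]+g)/; s/L1\*np.cos(q\[1\])/L1*np.cos(q[1]+g)/' -e 's/450,450,0,90\]/450,450,0,90,0]/' kin.py; python3 - <<'E'
from kin import *
print(K);
for q,p in S: print(fk(q,K)[0]-p)
from bench import get_state
s=get_state();print(s["joint_pos"],s["ee_pos"],rot(s["joint_pos"])-s["tcp_rot"])
E
```

```text
[ 17.983 315.49  569.115 434.42   33.624 174.251   0.01 ]
[ 28.427 -11.277  -1.421]
[ 15.75  -26.083   1.985]
[ 13.594 -26.307  -0.03 ]
[-12.219 -28.005   1.096]
[-11.713 -28.034  -0.053]
[-10.012 -28.962  -1.578]
[-0.2    0.323  2.217 -0.076  0.092 -1.443] [506.975 -73.018 325.612] [[-0.  0.  0.]
 [ 0.  0. -0.]
 [-0. -0.  0.]]
```

```bash
sed -i -e 's/d6,g=k/d6,g,sd=k/' -e 's/np.array(\[r\*np.cos(q\[0\]),r\*np.sin(q\[0\]),z\])/np.array([r*np.cos(q[0])-sd*np.sin(q[0]),r*np.sin(q[0])+sd*np.cos(q[0]),z])/' -e 's/90,0\]/90,0,30]/' kin.py; python3 kin.py; python3 - <<'E'
from kin import *
for q,p in S: print(fk(q,K)[0]-p)
E
```

```text
[ -0.007 317.565 597.708 444.946  32.784 198.686  -0.     30.503] 0.2086509881351617
[[-0.844  0.246  0.477]
 [ 0.224  0.969 -0.104]
 [-0.488  0.019 -0.873]]
0 -90 [ 0.528  1.175  1.404 -0.899  1.944  0.154] 0.00000 [597.412 215.808 153.996]
0 -75 [ 0.565  1.023  1.565 -0.905  1.696  0.163] 0.00000 [572.988 215.7   189.982]
0 -60 [ 0.579  0.867  1.734 -0.937  1.436  0.177] 0.00000 [547.664 204.54  223.532]
0 -45 [ 0.561  0.711  1.904 -1.005  1.164  0.198] 0.00000 [523.165 183.087 252.361]
0 -30 [ 0.501  0.565  2.067 -1.123  0.873  0.234] 0.00000 [501.161 152.805 274.503]
0 -15 [ 0.381  0.443  2.215 -1.344  0.559  0.325] 0.00000 [483.151 115.756 288.45 ]
0 0 [0.185 0.368 2.331 4.288 0.245 0.786] 0.00000 [470.363  74.465 293.252]
0 15 [-0.072  0.37   2.398  2.501  0.295  2.322] 0.00000 [463.669  31.747 288.58 ]
0 30 [-0.324  0.456  2.398  1.93   0.62   2.613] 0.00000 [463.523  -9.488 274.754]
0 45 [-0.505  0.597  2.332  1.637  0.909  2.654] 0.00000 [469.937 -46.429 252.715]
0 60 [-0.603  0.76   2.215  1.428  1.158  2.672] 0.00000 [482.473 -76.56  223.966]
0 75 [-0.635  0.923  2.068  1.
[... 663 characters left out ...]
2.331  4.288  0.245 -2.356] 0.00000 [470.363  74.465 293.252]
1 15 [-0.072  0.37   2.398  2.501  0.295 -0.82 ] 0.00000 [463.669  31.747 288.58 ]
1 30 [-0.324  0.456  2.398  1.93   0.62  -0.529] 0.00000 [463.523  -9.488 274.754]
1 45 [-0.505  0.597  2.332  1.637  0.909 -0.488] 0.00000 [469.937 -46.429 252.715]
1 60 [-0.603  0.76   2.215  1.428  1.158 -0.47 ] 0.00000 [482.473 -76.56  223.966]
1 75 [-0.635  0.923  2.068  1.281  1.394 -0.452] 0.00000 [500.277 -97.825 190.465]
1 90 [-0.619  1.081  1.904  1.183  1.63  -0.439] 0.00000 [ 522.136 -108.778  154.496]
[ 0.087  0.017 -0.032]
[-0.126  0.079 -0.004]
[-0.029  0.007  0.005]
[ 0.192 -0.209  0.047]
[-0.137  0.144 -0.014]
[-0.035 -0.034 -0.001]
```

```bash
cat >> h.py <<'E'
def target2(back=0,roll=-30,off=np.array([-80,-.3,166.6])):
    R=Ro.from_rotvec(np.radians(roll)*D).as_matrix()@target()[0];return R,FOCUS-back*D-R@off
E
python3 - <<'E'
from kin import *
from bench import get_state
s=get_state();q0=s["joint_pos"];R,p=target2(40);q1,c=ik(R,p,[.5,.56,2.07,-1.12,.87,.23]);print(q0,q1,c)
N=16;X,Rc=s["ee_pos"],s["tcp_rot"];out=[]
off=np.array([-80,-.3,166.6])
for i in range(1,N+1):
    pi,Ri=fk(q0+(q1-q0)*i/N,K);a,b=delta(Rc,X,Ri,pi);row=np.round(np.concatenate([a,b]),2);out+=list(row)
    # follow rounded
    X=X+Rc@row[:3]*20;Rc=Rc@Ro.from_rotvec(row[3:]*.15).as_matrix()
    if i%4==0:print("tcp",X,"stone",X+Rc@off,"tip",X+Rc@[0,0,173])
print(", ".join("%g"%x for x in out))
E
```

```text
[-0.2    0.323  2.217 -0.076  0.092 -1.443] [ 0.547  0.588  2.128 -1.155  0.857  0.346] 1.2571703073005133e-29
tcp [491.207   5.376 286.189] stone [612.075 -31.336 151.285] tip [540.338 -11.617 121.184]
tcp [471.9    60.572 260.271] stone [572.68   -1.43  118.303] tip [498.8    18.987  94.512]
tcp [463.849 105.903 249.502] stone [565.828  10.381 128.541] tip [494.137  28.892  97.578]
tcp [468.723 160.364 252.417] stone [592.341  46.017 176.267] tip [529.683  57.443 127.436]
0.61, 1.03, 0.3, -0.03, 0.38, 0.02, 0.62, 0.93, 0.3, 0.04, 0.37, 0.02, 0.62, 0.84, 0.27, 0.12, 0.33, 0.01, 0.59, 0.76, 0.26, 0.17, 0.29, 0.01, 0.55, 0.69, 0.22, 0.23, 0.24, 0.01, 0.52, 0.63, 0.19, 0.27, 0.17, 0.01, 0.46, 0.58, 0.14, 0.31, 0.11, 0.02, 0.42, 0.55, 0.09, 0.34, 0.04, 0.02, 0.36, 0.52, 0.03, 0.34, -0.05, 0.03, 0.31, 0.51, -0.03, 0.35, -0.11, 0.05, 0.25, 0.51, -0.1, 0.33, -0.2, 0.06, 0.2, 0.51, -0.17, 0.31, -0.27, 0.07, 0.16, 0.52, -0.25, 0.26, -0.34, 0.09, 0.1, 0.55, -0.32, 0.22, -0.4, 0.11, 0.08, 0.59, -0.4, 0.16, -0.46, 0.14, 0.03, 0.62, -0.48, 0.1, -0.51, 0.16
```

Emit:
play_rows(increments=[0.6, 1, 0.3, -0.03, 0.38, 0.02, 0.62, 0.95, 0.3, 0.04, 0.37, 0.02, 0.62, 0.84, 0.27, 0.12, 0.33, 0.01, 0.59, 0.76, 0.26, 0.17, 0.29, 0.01, 0.55, 0.69, 0.22, 0.23, 0.24, 0.01, 0.52, 0.63, 0.19, 0.27, 0.17, 0.01, 0.46, 0.58, 0.14, 0.31, 0.11, 0.02, 0.42, 0.55, 0.09, 0.34, 0.04, 0.02, 0.36, 0.52, 0.03, 0.34, -0.05, 0.03, 0.31, 0.51, -0.03, 0.35, -0.11, 0.05, 0.25, 0.51, -0.1, 0.33, -0.2, 0.06, 0.2, 0.51, -0.17, 0.31, -0.27, 0.07, 0.16, 0.52, -0.25, 0.26, -0.34, 0.09, 0.1, 0.55, -0.32, 0.22, -0.4, 0.11, 0.08, 0.59, -0.4, 0.16, -0.46, 0.14, 0.03, 0.62, -0.48, 0.1, -0.51, 0.16, 0, 0, 0, 0, 0, 0, 0, 0, 0, 0, 0, 0])

```text
t: 22.9
ee_pos: [469.9, 158.5, 252.6]
tcp_rot: [[-0.815, 0.463, 0.35], [0.188, 0.781, -0.596], [-0.549, -0.419, -0.723]]
wrist_force: [0.7, 0.2, -1.3]
grip_width: 0.286
grasp_force: 59.2
```

```bash
python3 - <<'E'
from h import *
from bench import get_state
s=get_state();R,p=target2(40);print(s["joint_pos"],s["grasp_force"],delta(s["tcp_rot"],s["ee_pos"],R,p))
R2,p2=target2(10);print(delta(R,p,R2,p2))
E
```

```text
[ 0.542  0.588  2.126 -1.153  0.857  0.338] 59.191367626190186 (array([ 0.072,  0.045, -0.072]), array([-0.014, -0.017,  0.009]))
(array([-1.5, -0. , -0. ]), array([0., 0., 0.]))
```

Emit:
play_rows(increments=[-0.4, 0.045, -0.07, -0.014, -0.017, 0.009, -0.4, 0, 0, 0, 0, 0, -0.4, 0, 0, 0, 0, 0, -0.4, 0, 0, 0, 0, 0, -0.33, 0, 0, 0, 0, 0, 0, 0, 0, 0, 0, 0, 0, 0, 0, 0, 0, 0, 0, 0, 0, 0, 0, 0])

```text
t: 23.7
ee_pos: [501.3, 152.9, 275.3]
tcp_rot: [[-0.81, 0.466, 0.356], [0.188, 0.782, -0.595], [-0.556, -0.415, -0.721]]
wrist_force: [-0.6, 0.8, -0.7]
grip_width: 0.288
grasp_force: 59.2
```

```bash
python3 - <<'E'
from h import *
from bench import get_state
s=get_state();R,p=target2(0);print(s["t"],delta(s["tcp_rot"],s["ee_pos"],R,p))
S=grab("side","s8");T=grab("top","t8")
off=np.array([-80,-.3,166.6]);st=s["ee_pos"]+s["tcp_rot"]@off;wd=s["ee_pos"]+s["tcp_rot"]@np.array([78,-.3,166.6]);print("stone by kinematics",st,"focus",FOCUS)
ims=[]
for f in(S,T):
    print("stone px",proj(f,st),"wedge px",proj(f,wd),"lens px",proj(f,LENS),"tail",proj(f,HINGE+52*D))
    c=proj(f,st).astype(int);a=cv2.resize(f["p"][c[1]-50:c[1]+50,c[0]-50:c[0]+50,::-1],(400,400),interpolation=cv2.INTER_CUBIC);ims.append(a)
    print("crop origin",c-50)
cv2.imwrite("pics/c8.png",np.hstack(ims))
E
```

```text
23.7 (array([0.028, 0.009, 0.031]), array([ 0.005,  0.028, -0.021]))
stone by kinematics [625.364  38.592 199.86 ] focus [624.812  38.5   198.343]
stone px [380.094 204.163] wedge px [324.787 255.467] lens px [404.642 182.067] tail [444.452 145.368]
crop origin [330 154]
stone px [323.725 170.73 ] wedge px [309.748 238.694] lens px [330.519 138.209] tail [342.189  81.347]
crop origin [273 120]
```

View pics/c8.png

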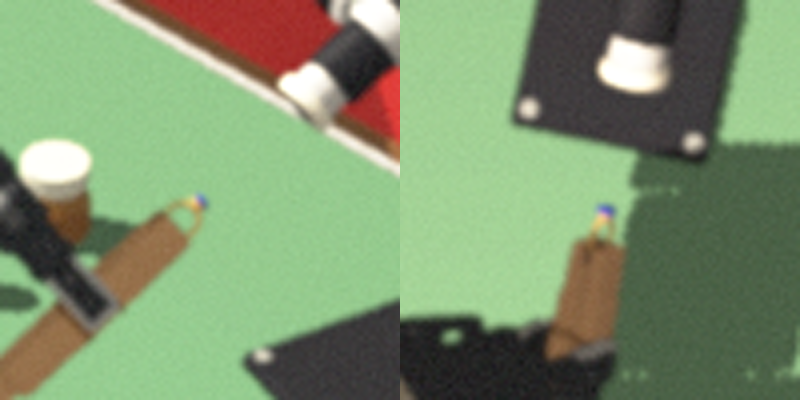

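The stone appears at side px (380.8,204.3) and top px (324.2,172), within a pixel or so of the prediction. The lens ring is at about side (405,180) and top (332,139). I'll check the barrel's axis and the stone's offset from it sub-pixel in the same pictures.

```bash
python3 - <<'E'
from h import *
from scipy.ndimage import map_coordinates
for n,cuts in(("s8",range(-56,-8,4)),("t8",range(-56,-8,4))):
    f=load(n);s_R,s_p=f["R"],f["ee"];p=f["p"].astype(float);sat=(p.max(2)-p.min(2))
    bl=p[...,2]-p[...,0]
    c=proj(f,s_p+s_R@np.array([-77,-.3,166.6])).astype(int);w=np.s_[c[1]-10:c[1]+11,c[0]-10:c[0]+11]
    B=np.clip(bl[w]-25,0,None);v,u=np.mgrid[w];print(n,"blue centroid",(u*B).sum()/B.sum(),(v*B).sum()/B.sum(),"pred x=77.5",proj(f,s_p+s_R@np.array([-77.5,-.3,166.6])),"pred 80",proj(f,s_p+s_R@np.array([-80,-.3,166.6])))
    a0,a1=proj(f,LENS),proj(f,HINGE);ax=(a1-a0)/np.linalg.norm(a1-a0);pe=np.array([-ax[1],ax[0]])
    for x in cuts:
        m=proj(f,HINGE+x*D);t=np.arange(-18,18.1,.25);pr=map_coordinates(sat,[m[1]+t*pe[1],m[0]+t*pe[0]],order=1)
        i=len(t)//2
        thr=30
        l=i
        while l>0 and pr[l]<thr:l-=1
        r=i
        while r<len(t)-1 and pr[r]<thr:r+=1
        print(x,"edges %.2f %.2f mid %.2f"%(t[l],t[r],(t[l]+t[r])/2))
    # along-axis profile near the lens
    t=np.arange(-20,12,1.);print("along",[(int(k),int(q)) for k,q in zip(t,map_coordinates(sat,[a0[1]+t*ax[1],a0[0]+t*ax[0]],order=1))],"perp",pe,"px/mm along",np.linalg.norm(a1-a0)/60)
E
```

```text
s8 blue centroid 380.20754716981133 203.24528301886792 pred x=77.5 [379.215 204.979] pred 80 [380.094 204.163]
-56 edges 0.00 0.00 mid 0.00
-52 edges 0.00 0.00 mid 0.00
-48 edges -8.00 0.25 mid -3.88
-44 edges -7.75 5.25 mid -1.25
-40 edges -7.50 5.25 mid -1.12
-36 edges -7.75 6.00 mid -0.88
-32 edges -8.25 6.50 mid -0.88
-28 edges -8.25 6.50 mid -0.88
-24 edges -8.25 6.25 mid -1.00
-20 edges -8.25 6.00 mid -1.12
-16 edges -8.25 6.00 mid -1.12
-12 edges -9.50 6.00 mid -1.75
along [(-20, 61), (-19, 61), (-18, 60), (-17, 59), (-16, 61), (-15, 60), (-14, 60), (-13, 60), (-12, 61), (-11, 61), (-10, 59), (-9, 60), (-8, 60), (-7, 59), (-6, 60), (-5, 62), (-4, 61), (-3, 57), (-2, 46), (-1, 30), (0, 19), (1, 23), (2, 34), (3, 36), (4, 31), (5, 30), (6, 28), (7, 21), (8, 20), (9, 23), (10, 21), (11, 18)] perp [0.678 0.735] px/mm along 0.4826523691575471
t8 blue centroid 324.08482142857144 171.75892857142858 pred x=77.5 [323.443 171.868] pred 80 [323.678 170.725]
-56 edges -7.00 4.75 mid -1.12
-52 edges -6.50 18.00 mid 5.75
-48 edges -18.00 18.00 mid 0.00
-44 edges -2.00 18.00 mid 8.00
-40 edges -18.00 18.00 mid 0.00
-36 edges -18.00 18.00 mid 0.00
-32 edges -18.00 18.00 mid 0.00
-28 edges -18.00 18.00 mid 0.00
-24 edges -18.00 18.00 mid 0.00
-20 edges -18.00 18.00 mid 0.00
-16 edges -18.00 18.00 mid 0.00
-12 edges -7.50 18.00 mid 5.25
along [(-20, 54), (-19, 43), (-18, 23), (-17, 7), (-16, 4), (-15, 5), (-14, 3), (-13, 3), (-12, 3), (-11, 4), (-10, 3), (-9, 6), (-8, 4), (-7, 2), (-6, 4), (-5, 13), (-4, 40), (-3, 19), (-2, 2), (-1, 0), (0, 2), (1, 6), (2, 5), (3, 3), (4, 3), (5, 2), (6, 5), (7, 19), (8, 21), (9, 11), (10, 6), (11, 4)] perp [0.98  0.201] px/mm along 0.5069492554522691
```

```bash
python3 - <<'E'
from h import *
f0=load("top0")
for n in("t8","s8"):
    f=load(n);p=f["p"].astype(float);g=p.min(2)
    c=proj(f,LENS).astype(int);w=np.s_[c[1]-14:c[1]+12,c[0]-14:c[0]+15]
    m=(g[w]>(150)).astype(np.uint8);k,lab,st,ce=cv2.connectedComponentsWithStats(m)
    i=1+np.argmax(st[1:,4]);v,u=np.nonzero(lab==i);u=u+c[0]-14;v=v+c[1]-14
    a0,a1=proj(f,LENS),proj(f,HINGE);ax=(a1-a0)/np.linalg.norm(a1-a0);pe=np.array([-ax[1],ax[0]])
    Q=np.stack([u,v],1)-a0;print(n,len(u),"perp range",(Q@pe).min(),(Q@pe).max(),"along",(Q@ax).min(),(Q@ax).max())
    # predicted extents of the rim circle
    B=np.linalg.svd(D[None])[2][1:];C=np.array([proj(f,LENS+17*(np.cos(t)*B[0]+np.sin(t)*B[1]))-a0 for t in np.linspace(0,6.28,60)])
    print("  pred rim perp",(C@pe).min(),(C@pe).max(),"along",(C@ax).min(),(C@ax).max())
E
```

```text
t8 165 perp range -8.010283137954957 7.688665984856955 along -3.8182162127050217 8.313232511087833
  pred rim perp -8.645195501849347 8.644275428973868 along -2.586819823199224 2.520183342396872
s8 174 perp range -17.3261894502635 2.904418981726916 along -5.975791016091841 11.555330629624022
  pred rim perp -8.1386298151648 8.146180229680743 along -0.9311092930412905 0.9569530972940372
```

Emit:
play_rows(increments=[0.04, 0.03, 0, 0, 0.02, -0.01, 0, 0, 0, 0, 0, 0, 0, 0, 0, 0, 0, 0, 0, 0, 0, 0, 0, 0, 0, 0, 0, 0, 0, 0, 0, 0, 0, 0, 0, 0])

```text
t: 24.4
ee_pos: [501.2, 153.6, 274.9]
tcp_rot: [[-0.811, 0.465, 0.354], [0.188, 0.782, -0.594], [-0.553, -0.415, -0.722]]
wrist_force: [-0.1, 0.5, -0.4]
grip_width: 0.285
grasp_force: 59.2
```

```bash
python3 - <<'E'
from h import *
from bench import get_state
off=np.array([-80,-.3,166.6])
for i in range(3):
    T=grab("top","t9");s=get_state();x=-s["tcp_rot"][:,0];st=s["ee_pos"]+s["tcp_rot"]@off
    print(s["t"],"stone-focus",st-FOCUS,"angle deg",np.degrees(np.arccos(x@D)),"f",s["grasp_force"],np.abs(s["joint_velocities"]).max())
P=cloud(T);u,v=proj(T,[589,349,165]).astype(int);print("lamp cap",P[v,u],"jar",P[144,223],"block",P[270,318],"black",P[212,485])
f0=load("top0");d=np.abs(T["p"].astype(int)-f0["p"]).sum(2)
for n,w in dict(black=np.s_[180:245,468:500],bottle=np.s_[98:142,380:412],jar=np.s_[132:158,210:236],block=np.s_[253:287,302:334]).items(): print(n,d[w].mean())
E
```

```text
24.45 stone-focus [0.283 0.805 0.585] angle deg 0.1492842243752635 f 59.19014811515808 0.001837134260373323
24.5 stone-focus [0.255 0.789 0.584] angle deg 0.14909169036217396 f 59.189382791519165 0.0027678932813403837
24.55 stone-focus [0.256 0.803 0.591] angle deg 0.14780492238239254 f 59.18992817401886 0.0017386282449668813
lamp cap [590.526 350.35  161.302] jar [723.826 263.468  55.495] block [435.121  49.812  18.512] black [ 564.803 -341.068   24.396]
black 52.72067307692308
bottle 76.07386363636364
jar 56.460059171597635
block 309.62775735294116
```

```bash
python3 -c "
from bench import robot
print(robot.finish_job())"
```

```text
the job is handed in; nothing more can be done
None
```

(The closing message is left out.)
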